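# Close the open side of a setting frame with its loose steel bar, ready to pour

### The job

Close the steel setting frame so that a slab can be poured in it: slide the long loose bar that lies in front of the frame's open side up against the ends of the two side bars, so that it is flush on both of them and its own ends are level with the frame's outer sides. Slide it on the counter without picking it up (a dropped bar chips the stone), do not shove the frame away, and leave the short spare bar and the small ramekin next to the frame where they are.

Things in the scene. Friction and masses are not known exactly. Their poses are not given: they have to be found in the camera images.
- setting_frame: Three-sided frame of plain steel bars 20 mm thick, 30 mm high, loose on the counter, 1.7 kg, open side toward the robot. Origin: on the counter at the middle of the open side, in the plane of the two side bars' end faces. x points into the frame (outer back face at x = 120 mm), y along the open side, z up. Outer width 160 mm (y = -80 to 80); side bars centred at y = +-70 mm.
- closing_bar: Long loose bar, plain steel, 160 mm long (y axis), 20 mm thick (x), 30 mm high (z up), 0.75 kg. Origin: centre of its underside. Lies flat, 55 to 85 mm in front of the frame's open side, askew and off to one side. Either long face may go against the frame. Closed: its origin at x = -10, y = 0 mm in the frame's axes, its y axis parallel to the frame's.
- spare_bar: Short spare bar of the same plain steel, 100 mm long (y axis), 20 x 30 mm; too short for this frame; lies on the counter to the right of the frame. Origin: centre of its underside. Leave it.
- ramekin_1: Small dark ramekin, 69 mm across, 34 mm high, behind the frame. Origin: centre of its underside. Leave it.

How it is judged:
At the end, for the whole second after the job is handed in: The long bar lies flat on the counter, flush on the end faces of both side bars (mean gap under 2.5 mm, parallel within 0.02 rad, about 1.1 degrees), its ends level with the frame's outer sides within 8 mm, at rest; the frame is within 20 mm of where it stood (x of closing_bar in the frame of setting_frame between -0.0125 and -0.007 m and y of closing_bar in the frame of setting_frame between -0.008 and 0.008 m and angle between the y axis of closing_bar and the y axis of setting_frame, either way round below 0.02 rad and height (world z) of closing_bar below 0.004 m and angle between closing_bar's own z axis and vertical below 0.06 rad and linear speed of each of closing_bar, setting_frame below 0.01 m/s and distance of setting_frame from where it was at the start of the episode below 0.02 m); the robot touches nothing.
It fails at once if the closing bar is picked up off the counter (underside over 15 mm) (height (world z) of closing_bar above 0.015 m).
It fails at once if the frame is shoved more than 25 mm (distance of setting_frame from where it was at the start of the episode above 0.025 m).
It fails at once if the short spare bar or the ramekin is moved more than 30 mm (distance of any of spare_bar, ramekin_1 from where it was at the start of the episode above 0.03 m).
It also fails if it takes over 51 s, if anything falls off the work surface, if the arm or the gripper's body presses on something with over 40 N, if the wrist force passes 120 N, or if a joint passes its speed limit or range.

### The arm

A 7-joint arm with a two-finger parallel gripper is mounted at the origin on a cart in front of the work surface, level with it; the furniture and walls round the work are solid. World frame = base frame: x ahead of the robot, y to its left, z up, the work surface at z = 0. Lengths are in m, angles in rad, forces in N, time in s.
With the tool pointing down it reaches from about 0.4 to 0.85 m from the base axis. Payload 10.4 kg.
Tool frame: the origin (TCP) lies on the front face of the gripper's body, between the roots of the fingers; the fingertips stand 73 mm ahead of it and the grasp point (between the pads) lies 54 mm ahead of it; z points along the fingers, y is the line along which they close (so a half turn about z gives the same grasp; the last joint's range is limited). The gripper opens to 85 mm and grips with 20 to 120 N. Pads are 22 mm wide; open, the fingers measure 114 mm over their backs; the gripper's body (76 mm by 85 mm) begins 54 mm behind the grasp point. The pads swing forward as they close: fully open they stand 13 mm farther back than shut.
Start: joints at [1.087, 0.332, -0.065, 1.46, 0.022, 1.35, -0.088], TCP at [0.278, -0.56, 0.304] pointing down, gripper open.
Joint ranges: [-2.6, 2.6], [-0.5, 2.12], [-1.47, 1.34], [0.16, 2.42], [-1.27, 4.41], [0.06, 2.06], [-2.6, 2.6]. Speed limits (rad/s): [2.22, 2.22, 2.79, 2.79, 3.14, 3.14, 3.14].

### API

Orientations are given as a unit quaternion [x, y, z, w].
In Python, from workcell import manip gives the robot as it stands.
- The arm moves only by the shell command python3 -m jog 'ROWS' [FORCE]. ROWS is JSON, a list of rows, each an object with "grip": the gripper command: -1 is fully open, 1 is shut, values between are in proportion; "slide": the shift along the tool's x, y, z in cm, a list of three; "yaw": the turn about the tool's z in rad. A call has 1 to 8 rows; each row shifts and turns the commanded pose from where the row before left it, along the tool's axes as they then stand; what a row does not reach is not made up. A row lasts 1/10 s, in which the tool goes at most 50 mm and 8.59 degrees, less where a joint would pass 70% of its speed; a pose out of reach is approached as far as the arm can. A call with a gripper value outside its range is refused whole. The fingers move at their own pace and stop on an object; FORCE is the grip in N (left out, the last holds). Time passes only in rows, so rows that do not move let the fingers close. It gives the time, the measured TCP pose, the force, the opening and the grip force at its end, in the units of the state.
- manip.get_obs(): the state, without advancing time (a new reading comes with each control period).
- manip.camera(name): name is "scene" or "top" or "wrist"; returns the picture (384x512x3 uint8, blue, green, red); there is no depth.
- manip.calibration(name): a dict with "vfov" (degrees; the focal length in pixels is half the picture's height over the tangent of half this angle, whatever the lens; pixels are square), "cx", "cy" (the principal point, pixels), "k1" (the pictures are not rectified: a ray, as slopes to the right and down, at radius r is drawn at 1 + k1 r^2 times it, then the intrinsics apply), "camera_from_world" (4x4, takes a point from world to camera coordinates). Camera axes: x right, y down, z forward; pixel columns grow to the right and rows downward; lengths in m; the calibration is good to about 2 mm. A picture is of the moment at which its call begins: read the wrist's pose just before it. calibration takes no time and is no camera call; for the wrist camera it gives the pose at the moment of the call.
- manip.hand_in(): hands the job in; it is judged then, once.
Trained networks look in the newest picture that a camera, given by its name, has taken for a name from the list of things; names that differ only in an ending like _2 or _b are one class to them, and where a whole thing is asked for, a point or a joint stands for the part that bears it (a point fixed in the world has none). Each returns a list of dicts, best first, with "conf" (0 to 1); they miss things now and then, are a little off and sometimes report something else, mostly with a low value. They report only what shows in the picture. A call takes as long as a camera call.
- manip.masks_of(thing, camera): "region" (384x512 bool, what is visible of it) and "centre" ([column, row] in pixels, amid what is visible of it).
The state is a dict: "clock": time; "joint_pos": joint angles; "joint_velocities": joint speeds; "tau": joint torques, N m; "position": TCP position; "ee_rot": TCP orientation; "ft_force": force on the tool from outside, world axes, zero at the start; "torque": the same for the moment, N m; "grip_width": opening from 0.0 (shut) to 1.0 (fully open); "grasp_force": force on a finger pad.
Only numpy, scipy, OpenCV 4.12 (cv2) and the standard library are available. Lean on these libraries where they do the work, as an engineer would, in place of code of your own. Each camera call takes 0.05 s, during which the arm holds its last target. There are 200 camera calls.

## Working session

There is one attempt and no reset: what is moved stays moved. The work goes in short steps, Python scripts to look and compute and a shell command to move; the robot and the scene stay as the last step left them, time stands still between calls to the robot, and variables do not carry over. Pictures are saved under pics/ and viewed, at most 10 in all, crops included, and the job is handed in when it is done.

```bash
mkdir -p pics
cat > h.py <<'E'
import numpy as np, cv2
from workcell import manip
from scipy.spatial.transform import Rotation as R
def K(c):
    f=192/np.tan(np.radians(c["vfov"])/2); return f
def pix2world(c,uv,z):
    f=K(c); T=np.array(c["camera_from_world"]); out=[]
    for u,v in np.atleast_2d(uv):
        d=np.array([(u-c["cx"])/f,(v-c["cy"])/f]); s=d.copy()
        for _ in range(20): s=d/(1+c["k1"]*(s@s))
        r=T[:3,:3].T@np.array([*s,1]); o=-T[:3,:3].T@T[:3,3]
        out.append((o+r*(z-o[2])/r[2])[:2])
    return np.array(out)
def world2pix(c,P):
    f=K(c); T=np.array(c["camera_from_world"]); p=np.atleast_2d(P)@T[:3,:3].T+T[:3,3]
    s=p[:,:2]/p[:,2:]; s=s*(1+c["k1"]*(s**2).sum(1,keepdims=True))
    return s*f+[c["cx"],c["cy"]]
E
python3 - <<'E'
from h import *
o=manip.get_obs(); print(o["clock"],o["position"],R.from_quat(o["ee_rot"]).as_matrix().round(3).tolist())
ims=[]
for n in ("top","scene"):
    im=manip.camera(n); c=manip.calibration(n); cv2.imwrite(f"pics/{n}0.png",im)
    T=np.array(c["camera_from_world"]); print(n,c["vfov"],c["k1"],(-T[:3,:3].T@T[:3,3]).round(3))
    if n=="top":
        vis=cv2.resize(im,(800,600))
        cv2.imwrite("pics/top0b.png",vis)
    for t in ("closing_bar","setting_frame","spare_bar","ramekin_1"):
        for m in manip.masks_of(t,n)[:2]:
            reg=m["region"].astype(np.uint8); pts=np.argwhere(reg)[:,::-1].astype(np.float32)
            r=cv2.minAreaRect(pts); b=pix2world(c,cv2.boxPoints(r),0.03)
            print(t,round(m["conf"],2),np.round(m["centre"]),len(pts),b.round(3).tolist())
E
```

```text
0.0 [ 0.2777782  -0.55956553  0.30310627] [[0.896, 0.445, -0.001], [0.445, -0.896, 0.001], [-0.0, -0.001, -1.0]]
top 48.37182779005035 -0.034581819957840106 [0.529 0.342 0.872]
closing_bar 0.96 [217. 259.] 919 [[0.516, 0.473], [0.537, 0.465], [0.483, 0.315], [0.461, 0.323]]
setting_frame 0.85 [240. 174.] 1879 [[0.591, 0.458], [0.707, 0.424], [0.659, 0.27], [0.545, 0.306]]
spare_bar 0.78 [295. 224.] 533 [[0.527, 0.268], [0.619, 0.234], [0.611, 0.211], [0.519, 0.245]]
ramekin_1 0.8 [267. 145.] 913 [[0.726, 0.343], [0.775, 0.296], [0.727, 0.248], [0.678, 0.295]]
scene 43.88346358907239 -0.11885434191240433 [-0.16   0.203  0.47 ]
closing_bar 0.95 [240. 243.] 1733 [[0.476, 0.462], [0.541, 0.471], [0.478, 0.307], [0.423, 0.308]]
closing_bar 0.69 [330. 231.] 576 [[0.496, 0.268], [0.625, 0.231], [0.592, 0.205], [0.471, 0.244]]
setting_frame 0.79 [279. 199.] 2463 [[0.551, 0.447], [0.744, 0.476], [0.658, 0.263], [0.495, 0.269]]
spare_bar 0.76 [329. 231.] 596 [[0.503, 0.269], [0.62, 0.227], [0.582, 0.202], [0.473, 0.245]]
ramekin_1 0.59 [310. 184.] 629 [[0.679, 0.326], [0.781, 0.33], [0.757, 0.26], [0.659, 0.261]]
```

View pics/top0b.png

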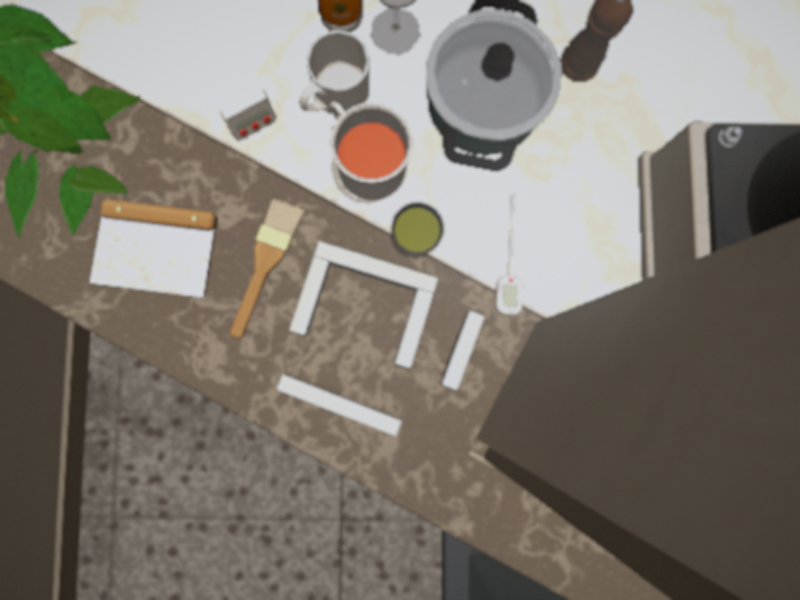

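The top view shows (800x600 px) the frame at about (365,305) with its open side facing down-left. The loose bar is at (340,405), the spare at (463,350) and the ramekin at (417,229). I'll check the scene view for obstacles on the way.

View pics/scene0.png

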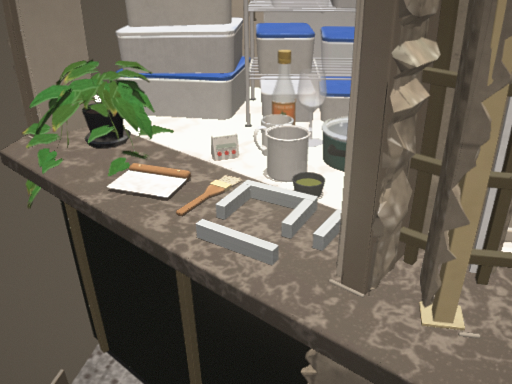

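Run:
```python
from h import *
c=manip.calibration("top")
print(pix2world(c,np.array([[480,445],[545,318],[800,240],[660,600],[690,130]])*.64,0.0).round(3), pix2world(c,np.array([[480,445],[545,318],[800,240],[660,600]])*.64,0.4).round(3))
```

```text
[[ 0.447  0.213]
 [ 0.613  0.126]
 [ 0.722 -0.226]
 [ 0.254 -0.016]
 [ 0.874 -0.08 ]] [[0.485 0.272]
 [0.574 0.225]
 [0.633 0.035]
 [0.38  0.148]]
```

The scene view shows a rough pillar standing on the counter at columns 340–430, with its base near row 290. A second one stands at (440,310), to the right of the spare bar and between the arm's start and the work. I'll locate their footprints.

Run:
```python
from h import *
c=manip.calibration("scene"); T=np.array(c["camera_from_world"]); print("fwd",T[2,:3].round(2))
print(pix2world(c,[[332,282],[372,294],[400,262],[422,306],[462,318],[462,304]],0).round(3).tolist())
print("top row dir"); 
o=-T[:3,:3].T@T[:3,3]
for x,y in [(0.45,0.2),(0.6,0.13),(.4,.1)]:
    for z in (.3,.5,.7,.9): print(x,y,z,world2pix(c,[x,y,z]).round(), world2pix(manip.calibration("top"),[x,y,z]).round()/.64)
w=manip.camera("wrist"); cv2.imwrite("pics/w0.png",w)
cw=manip.calibration("wrist"); T=np.array(cw["camera_from_world"]); print("wrist cam",(-T[:3,:3].T@T[:3,3]).round(3),T[2,:3].round(2),T[0,:3].round(2),cw["vfov"])
```

```text
fwd [ 0.86  0.18 -0.47]
[[0.438, 0.221], [0.42, 0.158], [0.512, 0.113], [0.406, 0.085], [0.389, 0.029], [0.42, 0.025]]
top row dir
0.45 0.2 0.3 [[363.  92.]] [[546.875  476.5625]]
0.45 0.2 0.5 [[375. -78.]] [[637.5    526.5625]]
0.45 0.2 0.7 [[ 382. -264.]] [[934.375 693.75 ]]
0.45 0.2 0.9 [[ 352. -280.]] [[-371.875  -107.8125]]
0.6 0.13 0.3 [[410.  69.]] [[625. 300.]]
0.6 0.13 0.5 [[425. -71.]] [[750.     257.8125]]
0.6 0.13 0.7 [[ 434. -222.]] [[1125.    131.25]]
0.6 0.13 0.9 [[ 420. -313.]] [[ 39085.9375 -12798.4375]]
0.4 0.1 0.3 [[448. 110.]] [[665.625  535.9375]]
0.4 0.1 0.5 [[474. -76.]] [[820.3125 618.75  ]]
0.4 0.1 0.7 [[ 482. -269.]] [[1282.8125  865.625 ]]
0.4 0.1 0.9 [[355. -79.]] [[2782.8125 1567.1875]]
wrist cam [ 0.339 -0.529  0.373] [-0.24 -0.12 -0.96] [ 0.44 -0.9   0.  ] 68.88390493129197
```

View pics/w0.png

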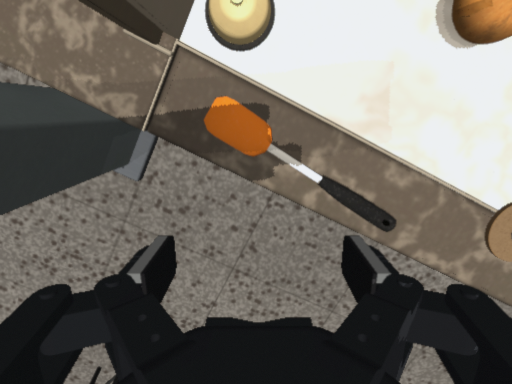

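The wrist view shows the counter right of the wall: its seam at (145,130)–(178,42), and dark wall with base trim at (80,0)–(165,50). I'll brighten the wall regions and compute its footprint.

Run:
```python
from h import *
cw=manip.calibration("wrist"); ct=manip.calibration("top")
print("wrist",pix2world(cw,[[80,0],[165,50],[178,42],[145,130],[395,235]],0).round(3).tolist())
print("counter edge",pix2world(ct,np.array([[0,280],[240,410],[440,530],[475,453],[490,462]])*.64,0).round(3).tolist())
a=cv2.imread("pics/top0.png")[170:384,280:512]; b=cv2.imread("pics/scene0.png")[100:384,300:512]
g=lambda i,s:cv2.resize(np.uint8(255*(i/255.)**.5),None,fx=s,fy=s,interpolation=cv2.INTER_CUBIC)
a=g(a,1.7);b=g(b,1.9); H=max(a.shape[0],b.shape[0])
p=lambda i:cv2.copyMakeBorder(i,0,H-i.shape[0],0,0,0)
o=np.hstack([p(a),p(b)]);print(o.shape); cv2.imwrite("pics/wall.png",o)
print([x for x in dir(manip) if x[0]!='_'])
```

```text
wrist [[0.36, -0.287], [0.354, -0.396], [0.369, -0.407], [0.253, -0.407], [0.274, -0.785]]
counter edge [[0.656, 0.848], [0.489, 0.523], [0.34, 0.264], [0.437, 0.219], [0.426, 0.2]]
(540, 797, 3)
['MotionError', 'calibration', 'camera', 'get_obs', 'hand_in', 'masks_of']
```

View pics/wall.png

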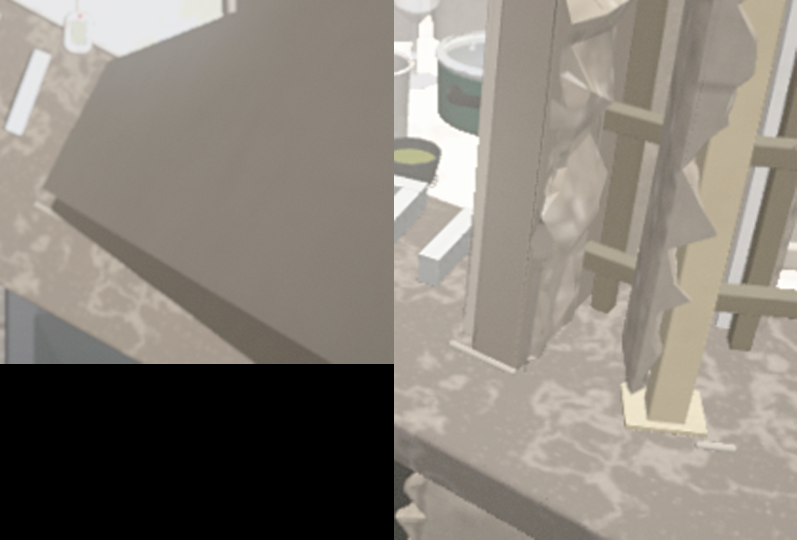

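The wall stands at about x ≥ 0.36–0.44 for y from −0.4 to 0.22, and it is tall. So I'll turn the hand (camera toward +y), pull the tool in to about x = 0.26, pass in front of the wall, and then come out left of it.

```bash
python3 -m jog '[{"grip":-1,"slide":[0,0,0],"yaw":-0.15},{"grip":-1,"slide":[0,0,0],"yaw":-0.15},{"grip":-1,"slide":[0,0,0],"yaw":-0.15},{"grip":-1,"slide":[0,0,0],"yaw":-0.15},{"grip":-1,"slide":[0,0,0],"yaw":-0.15}]' 60
cat > to.py <<'E'
import sys; from h import *
o=manip.get_obs(); M=R.from_quat(o["ee_rot"]).as_matrix(); t=np.array([float(a) for a in sys.argv[1:4]])
print("pos",o["position"].round(4) if hasattr(o["position"],"round") else o["position"],"q",np.round(o["joint_pos"],2),"xdir deg",np.degrees(np.arctan2(M[1,0],M[0,0])).round(2),"t",o["clock"])
print("tool cm",(M.T@(t-o["position"])*100).round(2))
E
python3 to.py 0.26 -0.25 0.30
```

```text
clock: 1.05
position: [0.2779, -0.5598, 0.304]
ee_rot: [0.821, 0.572, 0.0, 0.0]
ft_force: [0.5, 0.2, -0.2]
grip_width: 1.0
grasp_force: 0.0
pos [ 0.2779 -0.5598  0.304 ] q [ 1.17  0.34 -0.17  1.46  0.06  1.35  0.64] xdir deg 69.73 t 1.05
tool cm [ 28.44 -12.42   0.39]
```

```bash
python3 -m jog '[{"grip":-1,"slide":[3.6,-1.6,0],"yaw":0},{"grip":-1,"slide":[3.6,-1.6,0],"yaw":0},{"grip":-1,"slide":[3.6,-1.6,0],"yaw":0},{"grip":-1,"slide":[3.6,-1.6,0],"yaw":0},{"grip":-1,"slide":[3.6,-1.6,0],"yaw":0},{"grip":-1,"slide":[3.6,-1.6,0],"yaw":0},{"grip":-1,"slide":[3.6,-1.6,0],"yaw":0},{"grip":-1,"slide":[3.2,-1.6,0],"yaw":0}]'
python3 to.py 0.26 0 0.30
```

```text
clock: 1.85
position: [0.258, -0.2472, 0.304]
ee_rot: [0.822, 0.569, -0.0, 0.0]
ft_force: [0.9, -0.4, 1.0]
grip_width: 1.001
grasp_force: 0.0
pos [ 0.258  -0.2472  0.304 ] q [ 1.05 -0.27 -0.34  2.07 -0.09  1.33  0.38] xdir deg 69.4 t 1.85
tool cm [23.21 -8.51  0.38]
```

```bash
python3 -m jog '[{"grip":-1,"slide":[3,-0.7,0],"yaw":0},{"grip":-1,"slide":[3,-0.7,0],"yaw":0},{"grip":-1,"slide":[3,-0.7,0],"yaw":0},{"grip":-1,"slide":[3,-0.7,0],"yaw":0},{"grip":-1,"slide":[3,-0.7,0],"yaw":0}]'
python3 to.py 0.275 0.05 0.30
```

```text
clock: 2.35
position: [0.2782, -0.0949, 0.3041]
ee_rot: [0.822, 0.569, -0.0, 0.001]
ft_force: [0.4, -0.8, -0.1]
grip_width: 1.001
grasp_force: 0.0
pos [ 0.2782 -0.0949  0.3041] q [ 0.92 -0.47 -0.53  2.17 -0.23  1.39  0.12] xdir deg 69.37 t 2.35
tool cm [13.45 -5.41  0.39]
```

```bash
python3 -m jog '[{"grip":-1,"slide":[2.7,-0.9,0],"yaw":0},{"grip":-1,"slide":[2.7,-0.9,0],"yaw":0},{"grip":-1,"slide":[2.7,-0.9,0],"yaw":0},{"grip":-1,"slide":[2.7,-0.9,0],"yaw":0}]'
python3 to.py 0.28 0.15 0.30
```

```text
clock: 2.75
position: [0.2824, 0.0188, 0.3041]
ee_rot: [0.822, 0.569, 0.0, 0.0]
ft_force: [0.2, -0.5, 0.0]
grip_width: 1.0
grasp_force: 0.0
pos [0.2824 0.0188 0.3041] q [ 0.48 -0.49 -0.49  2.19 -0.23  1.4  -0.29] xdir deg 69.38 t 2.75
tool cm [12.2  -4.85  0.41]
```

```bash
python3 -m jog '[{"grip":-1,"slide":[3,-1.2,0],"yaw":0},{"grip":-1,"slide":[3,-1.2,0],"yaw":0},{"grip":-1,"slide":[3,-1.2,0],"yaw":0},{"grip":-1,"slide":[3,-1.2,0],"yaw":0},{"grip":-1,"slide":[3,-1.2,0],"yaw":0},{"grip":-1,"slide":[3,-1.2,0],"yaw":0}]'
python3 to.py 0.36 0.42 0.30
```

```text
clock: 3.35
position: [0.2783, 0.2128, 0.304]
ee_rot: [0.822, 0.569, 0.0, 0.0]
ft_force: [0.7, 0.3, -0.1]
grip_width: 1.002
grasp_force: 0.0
pos [0.2783 0.2128 0.304 ] q [ 0.36 -0.4  -0.88  2.06 -0.31  1.36 -0.77] xdir deg 69.4 t 3.35
tool cm [22.27  0.36  0.41]
```

```bash
python3 -m jog '[{"grip":-1,"slide":[3,-0.2,0],"yaw":0},{"grip":-1,"slide":[3,-0.2,0],"yaw":0},{"grip":-1,"slide":[3,-0.2,0],"yaw":0},{"grip":-1,"slide":[3,-0.2,0],"yaw":0},{"grip":-1,"slide":[3,-0.2,0],"yaw":0},{"grip":-1,"slide":[3,-0.2,0],"yaw":0},{"grip":-1,"slide":[3,-0.2,0],"yaw":0},{"grip":-1,"slide":[3,-0.2,0],"yaw":0}]'
python3 - <<'E'
from h import *
o=manip.get_obs(); c=manip.calibration("top"); im=manip.camera("top"); s=manip.camera("scene")
cv2.imwrite("pics/arm1.png",np.hstack([cv2.resize(im,(400,300)),cv2.resize(s,(400,300))]))
for t in ("closing_bar","setting_frame"):
    for m in manip.masks_of(t,"top")[:1]:
        pts=np.argwhere(m["region"])[:,::-1].astype(np.float32); print(t,round(m["conf"],2),len(pts))
E
python3 to.py 0.475 0.443 0.25
```

```text
clock: 4.15
position: [0.3454, 0.4325, 0.3023]
ee_rot: [0.822, 0.57, -0.003, 0.001]
ft_force: [-0.4, -0.6, 1.1]
grip_width: 0.998
grasp_force: 0.0
closing_bar 0.73 874
setting_frame 0.89 1940
pos [0.344  0.4319 0.303 ] q [-0.    0.42 -1.23  1.61  0.4   1.4  -1.63] xdir deg 69.6 t 4.35
tool cm [ 5.63 11.91  5.24]
```

View pics/arm1.png

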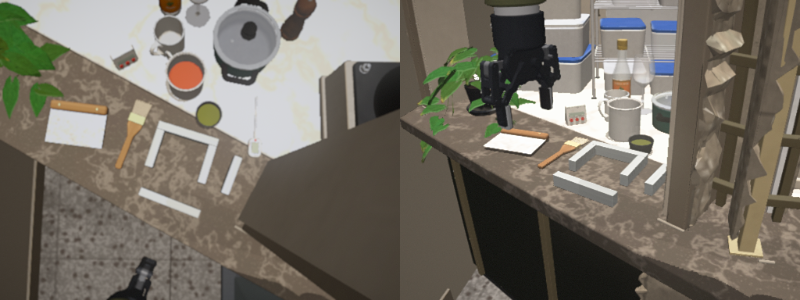

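The arm has passed the wall: top view shows only the gripper at (145,265), with the frame and bar unobstructed. The elbow has drifted (j3 = −1.23), so I'll fit a simple kinematic model from my readings to know how close the forearm gets to the wall corner.

```bash
cat > kin.py <<'E'
from h import *
from scipy.optimize import least_squares
import itertools
D=[([1.087,.332,-.065,1.46,.022,1.35,-.088],[.2778,-.5596,.3031],26.4),
([1.17,.34,-.17,1.46,.06,1.35,.64],[.2779,-.5598,.304],69.73),
([1.05,-.27,-.34,2.07,-.09,1.33,.38],[.258,-.2472,.304],69.4),
([.92,-.47,-.53,2.17,-.23,1.39,.12],[.2782,-.0949,.3041],69.37),
([.48,-.49,-.49,2.19,-.23,1.4,-.29],[.2824,.0188,.3041],69.38),
([.36,-.4,-.88,2.06,-.31,1.36,-.77],[.2783,.2128,.304],69.4),
([0,.42,-1.23,1.61,.4,1.4,-1.63],[.344,.4319,.303],69.6)]
def fk(q,p,s):
    d1,d3,d5,d7,a3,a6,w0=p
    M=R.from_euler("Z",s[0]*q[0]); P=np.array([0,0,d1]); pts=[P]
    M=M*R.from_euler("Y",q[1]); M=M*R.from_euler("Z",s[1]*q[2]); P=P+M.apply([a3,0,d3]); pts.append(P)
    M=M*R.from_euler("Y",q[3]); M=M*R.from_euler("Z",s[2]*q[4]); P=P+M.apply([-a3,0,d5]); pts.append(P)
    M=M*R.from_euler("Y",q[5]); M=M*R.from_euler("Z",s[3]*q[6]+w0); P=P+M.apply([0,0,d7]); pts.append(P)
    return P,M,pts
def res(p,s):
    e=[]
    for q,x,w in D:
        P,M,_=fk(q,p,s); w=np.radians(w); T=R.from_matrix(np.array([[np.cos(w),np.sin(w),0],[np.sin(w),-np.cos(w),0],[0,0,-1]]))
        e+=list(P-x)+list(.2*(M.inv()*T).as_rotvec())
    return np.array(e)
if __name__=="__main__":
    best=min((least_squares(res,[.3,.45,.45,.2,0,0,w],args=(s,)) for s in itertools.product([1,-1],repeat=4) for w in (0,np.pi)),key=lambda r:r.cost)
    for s in itertools.product([1,-1],repeat=4):
        for w in (0,np.pi):
            if abs(least_squares(res,[.3,.45,.45,.2,0,0,w],args=(s,)).cost-best.cost)<1e-9: S=s
    print(best.cost,best.x.round(3),S,abs(best.fun).max())
    np.savez("kin.npz",p=best.x,s=S)
    print([x.round(3).tolist() for x in fk(manip.get_obs()["joint_pos"],best.x,S)[2]])
E
python3 kin.py
```

```text
0.005068487337425363 [ 4.963  0.437  0.502  4.951 -0.009  0.006  1.568] (-1, -1, -1, -1) 0.05304707507770649
[[0.0, 0.0, 4.963], [0.177, -0.008, 5.363], [0.32, 0.464, 5.267], [0.301, 0.443, 0.316]]
```

```bash
cat > kin2.py <<'E'
from kin import *
def fk2(q,p):
    o=p[:15].reshape(5,3); M=R.from_euler("Z",-q[0]); P=M.apply(o[0]); pts=[P]
    M=M*R.from_euler("Y",q[1]); P=P+M.apply(o[1]); M=M*R.from_euler("Z",-q[2]); P=P+M.apply([o[2][0],o[2][1],p[15]]); pts.append(P)
    M=M*R.from_euler("Y",q[3]); M=M*R.from_euler("Z",-q[4]); P=P+M.apply(o[3]); pts.append(P)
    M=M*R.from_euler("Y",q[5]); M=M*R.from_euler("Z",-q[6]+p[16]); P=P+M.apply(o[4]); pts.append(P)
    return P,M,pts
p0=np.zeros(17); p0[[2,11,14,15,16]]=[.34,.48,.25,.44,np.pi/2]
def res2(p):
    e=[]
    for q,x,w in D:
        P,M,_=fk2(q,p); w=np.radians(w); T=R.from_matrix(np.array([[np.cos(w),np.sin(w),0],[np.sin(w),-np.cos(w),0],[0,0,-1]]))
        e+=list(P-x)+list(.3*(M.inv()*T).as_rotvec())
    return np.array(e+list(.02*(p-p0)))
if __name__=="__main__":
    r=least_squares(res2,p0); print(r.cost,r.x.round(3)); print(r.fun[:42].reshape(-1,6).round(3)); np.save("kin2.npy",r.x)
    print([x.round(3).tolist() for x in fk2(manip.get_obs()["joint_pos"],r.x)[2]])
E
python3 kin2.py
```

```text
1.9203305754376996e-05 [ 0.007 -0.009  0.277 -0.011 -0.009  0.005  0.007 -0.034 -0.    -0.015
  0.009  0.481 -0.002  0.002  0.306  0.445  1.568]
[[ 0.    -0.     0.002  0.     0.     0.001]
 [ 0.     0.    -0.003 -0.001 -0.    -0.   ]
 [-0.     0.001  0.    -0.001  0.    -0.   ]
 [ 0.    -0.001  0.001 -0.     0.001  0.001]
 [-0.    -0.    -0.001 -0.001 -0.001 -0.003]
 [-0.     0.    -0.    -0.001  0.001  0.001]
 [-0.     0.     0.    -0.     0.001  0.   ]]
[[0.007, -0.009, 0.277], [0.214, -0.023, 0.676], [0.343, 0.436, 0.608], [0.343, 0.433, 0.302]]
```

```bash
cat > sim.py <<'E'
from kin2 import *
p=np.load("kin2.npy"); C=np.array([.438,.221])
lo=np.array([-2.6,-.5,-1.47,.16,-1.27,.06,-2.6]);hi=np.array([2.6,2.12,1.34,2.42,4.41,2.06,2.6])
def go(q,x,wdeg,n,lam=1e-3):
    q=np.array(q,float); P0,M0,_=fk2(q,p); w0=np.arctan2(*M0.as_matrix()[[1,0],0]); w1=np.radians(wdeg)
    for i in range(1,n+1):
        w=w0+(w1-w0)*i/n; X=P0+(np.array(x)-P0)*i/n
        T=R.from_matrix(np.array([[np.cos(w),np.sin(w),0],[np.sin(w),-np.cos(w),0],[0,0,-1]]))
        for _ in range(4):
            P,M,_p=fk2(q,p); e=np.r_[X-P,(T*M.inv()).as_rotvec()]
            J=np.array([np.r_[(fk2(q+d,p)[0]-P),(fk2(q+d,p)[1]*M.inv()).as_rotvec()]/1e-5 for d in np.eye(7)*1e-5]).T
            q=np.clip(q+J.T@np.linalg.solve(J@J.T+lam*np.eye(6),e),lo,hi)
    return q
def clear(q):
    P,M,t=fk2(q,p); a,b=t[1][:2],t[2][:2]; d=(b-a); s=np.clip((C-a)@d/(d@d),0,1); v=a+s*d-C
    side=np.cross(np.r_[d,0],np.r_[C-a,0])[2]
    return round(float(np.linalg.norm(v)*(1 if side<0 else -1)),3), t[1].round(2).tolist()
E
python3 - <<'E' 2>/dev/null
from sim import *
q=D[0][0]
for lam in (1e-3,):
    q=go(q,D[1][1],69.7,5)
    print(q.round(2))
    for i in range(2,7): q=go(q,D[i][1],69.5,8); print(q.round(2),D[i][0])
q=manip.get_obs()["joint_pos"]; print(clear(q))
for t in [(.42,.44,.3),(.48,.44,.3),(.51,.43,.2),(.51,.43,.08),(.57,.42,.08)]:
    q=go(q,t,69.6,6); print(t,q.round(2),clear(q))
print("alt")
q=manip.get_obs()["joint_pos"]
for t,w in [((.344,.43,.3),150),((.3,.2,.3),150),((.3,.2,.3),69),((.3,.45,.3),69)]:
    q=go(q,t,w,10); print(t,w,q.round(2),clear(q))
E
```

```text
[ 1.17  0.34 -0.16  1.46  0.05  1.35  0.64]
[ 1.05 -0.27 -0.33  2.07 -0.09  1.33  0.38] [1.05, -0.27, -0.34, 2.07, -0.09, 1.33, 0.38]
[ 0.93 -0.47 -0.54  2.17 -0.24  1.39  0.13] [0.92, -0.47, -0.53, 2.17, -0.23, 1.39, 0.12]
[ 0.72 -0.5  -0.64  2.19 -0.32  1.42 -0.16] [0.48, -0.49, -0.49, 2.19, -0.23, 1.4, -0.29]
[ 0.52 -0.48 -0.97  2.06 -0.4   1.38 -0.67] [0.36, -0.4, -0.88, 2.06, -0.31, 1.36, -0.77]
[ 1.18 -0.5  -1.47  1.67 -0.61  1.43 -0.8 ] [0, 0.42, -1.23, 1.61, 0.4, 1.4, -1.63]
(0.149, [0.21, -0.02, 0.68])
(0.42, 0.44, 0.3) [-0.06  0.54 -1.15  1.47  0.49  1.45 -1.57] (0.091, [0.26, -0.01, 0.65])
(0.48, 0.44, 0.3) [-0.1   0.63 -1.1   1.34  0.55  1.49 -1.51] (0.049, [0.29, -0.0, 0.63])
(0.51, 0.43, 0.2) [-0.09  0.72 -1.04  1.42  0.62  1.35 -1.51] (0.018, [0.32, -0.0, 0.6])
(0.51, 0.43, 0.08) [-0.12  0.84 -0.96  1.51  0.72  1.17 -1.57] (0.004, [0.36, 0.01, 0.56])
(0.57, 0.42, 0.08) [-0.12  0.9  -0.93  1.38  0.73  1.22 -1.47] (-0.033, [0.37, 0.01, 0.54])
alt
(0.344, 0.43, 0.3) 150 [ 0.11  0.59 -1.47  1.62  0.59  1.48 -0.37] (0.121, [0.27, -0.05, 0.64])
(0.3, 0.2, 0.3) 150 [ 0.49 -0.4  -0.93  2.05 -0.32  1.35  0.72] (0.142, [-0.15, 0.04, 0.7])
(0.3, 0.2, 0.3) 69 [ 0.73 -0.5  -1.06  2.05 -0.46  1.39 -0.54] (0.135, [-0.16, 0.1, 0.68])
(0.3, 0.45, 0.3) 69 [ 1.07 -0.5  -1.47  1.69 -0.61  1.42 -0.89] (0.141, [-0.1, 0.16, 0.68])
```

The model predicts that extending in this arm posture would bring the forearm into the wall corner. I'll search in simulation for a short loop on this side that brings the elbow back (j3 toward 0).

```bash
cat > search.py <<'E'
from sim import *
import itertools,time
q0=np.array(manip.get_obs()["joint_pos"]); A=(.344,.432,.303)
def chk(q): return np.all(q>lo+.03) and np.all(q<hi-.03)
pos=[(.344,.432,.303),(.30,.33,.30),(.25,.50,.30),(.20,.30,.35),(.36,.43,.5),(.15,.45,.45),(.25,.35,.55),(.05,.45,.4)]
res=[]; t0=time.time()
for B in pos[1:]:
  for wA,wB in itertools.product((69.6,150,110,20),repeat=2):
    seqs=[[(A,wA),(B,wA),(B,wB),(A,wB),(A,69.6)],]
    for s in seqs:
      q=q0.copy(); ok=True
      for x,w in s:
        q=go(q,x,w,6); 
        if not chk(q) or np.linalg.norm(fk2(q,p)[0]-x)>.01: ok=False
      res.append((q[2],ok,B,wA,wB,q.round(2).tolist()))
res.sort(key=lambda r:-r[0])
print(time.time()-t0)
for r in res[:12]: print(r)
E
python3 search.py 2>/dev/null
```

```text
15.620222568511963
(np.float64(-0.4721423388703043), True, (0.2, 0.3, 0.35), 20, 150, [-0.57, 0.21, -0.47, 1.63, 0.1, 1.32, -1.41])
(np.float64(-0.6656119100803995), False, (0.05, 0.45, 0.4), 20, 150, [-0.4, 0.24, -0.67, 1.63, 0.15, 1.33, -1.45])
(np.float64(-0.6789332713071689), True, (0.2, 0.3, 0.35), 20, 110, [-0.39, 0.24, -0.68, 1.63, 0.15, 1.33, -1.45])
(np.float64(-0.7345120859316886), False, (0.2, 0.3, 0.35), 69.6, 150, [-0.35, 0.25, -0.73, 1.63, 0.17, 1.33, -1.47])
(np.float64(-0.7379742010116611), True, (0.25, 0.35, 0.55), 20, 150, [-0.34, 0.25, -0.74, 1.63, 0.17, 1.33, -1.47])
(np.float64(-0.7714093909835392), True, (0.05, 0.45, 0.4), 69.6, 150, [-0.32, 0.26, -0.77, 1.62, 0.18, 1.34, -1.47])
(np.float64(-0.8091864307186286), True, (0.3, 0.33, 0.3), 20, 150, [-0.29, 0.26, -0.81, 1.62, 0.2, 1.34, -1.48])
(np.float64(-0.8095085292187143), False, (0.05, 0.45, 0.4), 20, 110, [-0.29, 0.26, -0.81, 1.62, 0.2, 1.34, -1.48])
(np.float64(-0.8572293059659605), True, (0.05, 0.45, 0.4), 110, 150, [-0.25, 0.28, -0.86, 1.62, 0.21, 1.34, -1.5])
(np.float64(-0.8743952790594711), False, (0.2, 0.3, 0.35), 110, 150, [-0.24, 0.28, -0.87, 1.62, 0.22, 1.34, -1.5])
(np.float64(-0.8757784371667506), True, (0.25, 0.35, 0.55), 20, 110, [-0.24, 0.28, -0.88, 1.62, 0.22, 1.34, -1.5])
(np.float64(-0.8821695610575683), True, (0.25, 0.35, 0.55), 69.6, 150, [-0.23, 0.28, -0.88, 1.62, 0.22, 1.34, -1.5])
```

```bash
python3 -m jog '[{"grip":-1,"slide":[0,0,0],"yaw":0.145},{"grip":-1,"slide":[0,0,0],"yaw":0.145},{"grip":-1,"slide":[0,0,0],"yaw":0.145},{"grip":-1,"slide":[0,0,0],"yaw":0.145},{"grip":-1,"slide":[0,0,0],"yaw":0.145},{"grip":-1,"slide":[0,0,0],"yaw":0.145}]' >/dev/null
python3 to.py 0.20 0.30 0.35
```

```text
pos [0.3452 0.43   0.3038] q [-0.1   0.34 -1.06  1.61  0.3   1.37 -2.44] xdir deg 19.19 t 4.95
tool cm [-18.     7.52  -4.55]
```

```bash
python3 -m jog '[{"grip":-1,"slide":[-3,1.25,-0.75],"yaw":0},{"grip":-1,"slide":[-3,1.25,-0.75],"yaw":0},{"grip":-1,"slide":[-3,1.25,-0.75],"yaw":0},{"grip":-1,"slide":[-3,1.25,-0.75],"yaw":0},{"grip":-1,"slide":[-3,1.25,-0.75],"yaw":0},{"grip":-1,"slide":[-3,1.25,-0.75],"yaw":0}]' >/dev/null
python3 to.py 0.20 0.30 0.35
python3 -m jog '[{"grip":-1,"slide":[0,0,0],"yaw":-0.148},{"grip":-1,"slide":[0,0,0],"yaw":-0.148},{"grip":-1,"slide":[0,0,0],"yaw":-0.148},{"grip":-1,"slide":[0,0,0],"yaw":-0.148},{"grip":-1,"slide":[0,0,0],"yaw":-0.148},{"grip":-1,"slide":[0,0,0],"yaw":-0.148},{"grip":-1,"slide":[0,0,0],"yaw":-0.148},{"grip":-1,"slide":[0,0,0],"yaw":-0.148}]'>/dev/null
python3 to.py 0.20 0.30 0.35
python3 -m jog '[{"grip":-1,"slide":[0,0,0],"yaw":-0.148},{"grip":-1,"slide":[0,0,0],"yaw":-0.148},{"grip":-1,"slide":[0,0,0],"yaw":-0.148},{"grip":-1,"slide":[0,0,0],"yaw":-0.148},{"grip":-1,"slide":[0,0,0],"yaw":-0.148},{"grip":-1,"slide":[0,0,0],"yaw":-0.148},{"grip":-1,"slide":[0,0,0],"yaw":-0.148}]'>/dev/null
python3 to.py 0.344 0.432 0.303
```

```text
pos [0.2012 0.3    0.349 ] q [ 0.14 -0.42 -0.92  1.96 -0.33  1.46 -1.93] xdir deg 19.46 t 5.55
tool cm [-0.11 -0.04 -0.1 ]
pos [0.202  0.3006 0.3488] q [-0.16 -0.33 -0.74  1.96 -0.22  1.43 -0.88] xdir deg 87.71 t 6.35
tool cm [-0.07 -0.2  -0.12]
pos [0.202  0.3005 0.3489] q [-0.36 -0.3  -0.59  1.97 -0.16  1.43  0.09] xdir deg 147.07 t 7.05
tool cm [-4.76 18.77  4.51]
```

```bash
python3 -m jog '[{"grip":-1,"slide":[-0.8,3.1,0.75],"yaw":0},{"grip":-1,"slide":[-0.8,3.1,0.75],"yaw":0},{"grip":-1,"slide":[-0.8,3.1,0.75],"yaw":0},{"grip":-1,"slide":[-0.8,3.1,0.75],"yaw":0},{"grip":-1,"slide":[-0.8,3.1,0.75],"yaw":0},{"grip":-1,"slide":[-0.8,3.1,0.75],"yaw":0}]' >/dev/null
python3 to.py 0.475 0.443 0.25
python3 - <<'E' 2>/dev/null
from sim import *
q0=np.array(manip.get_obs()["joint_pos"]); print(clear(q0))
for name,pre in {"direct":[((.344,.432,.303),69.6)],"ext150":[((.45,.45,.3),147),((.45,.45,.3),69.6)],
 "to20":[((.344,.432,.303),20),((.2,.3,.35),20),((.2,.3,.35),147),((.344,.432,.303),147),((.344,.432,.303),69.6)]}.items():
    q=q0.copy()
    for t,w in pre+[((.48,.44,.3),69.6),((.51,.43,.2),70),((.51,.43,.08),70),((.57,.42,.08),73)]:
        q=go(q,t,w,8); print(name,t,w,q.round(2),clear(q))
E
```

```text
pos [0.3453 0.4302 0.303 ] q [-0.41  0.24 -0.66  1.63  0.15  1.33 -0.1 ] xdir deg 146.71 t 7.65
tool cm [-10.13   8.21   5.28]
(0.179, [0.13, 0.01, 0.71])
direct (0.344, 0.432, 0.303) 69.6 [-0.53  0.22 -0.52  1.63  0.11  1.32 -1.42] (0.184, [0.12, 0.02, 0.71])
direct (0.48, 0.44, 0.3) 69.6 [-0.49  0.43 -0.44  1.37  0.18  1.38 -1.29] (0.095, [0.2, 0.05, 0.68])
direct (0.51, 0.43, 0.2) 70 [-0.46  0.53 -0.42  1.45  0.22  1.21 -1.26] (0.069, [0.24, 0.07, 0.66])
direct (0.51, 0.43, 0.08) 70 [-0.48  0.65 -0.39  1.54  0.28  1.01 -1.3 ] (0.06, [0.27, 0.09, 0.63])
direct (0.57, 0.42, 0.08) 73 [-0.44  0.72 -0.38  1.41  0.29  1.06 -1.17] (0.023, [0.3, 0.09, 0.61])
ext150 (0.45, 0.45, 0.3) 147 [-0.41  0.42 -0.6   1.41  0.24  1.38 -0.02] (0.109, [0.2, 0.04, 0.68])
ext150 (0.45, 0.45, 0.3) 69.6 [-0.56  0.39 -0.39  1.41  0.15  1.37 -1.32] (0.12, [0.18, 0.06, 0.69])
ext150 (0.48, 0.44, 0.3) 69.6 [-0.54  0.42 -0.38  1.37  0.15  1.38 -1.27] (0.099, [0.2, 0.06, 0.68])
ext150 (0.51, 0.43, 0.2) 70 [-0.51  0.52 -0.36  1.45  0.19  1.21 -1.24] (0.073, [0.23, 0.07, 0.66])
ext150 (0.51, 0.43, 0.08) 70 [-0.52 
[... 364 characters left out ...]
to20 (0.2, 0.3, 0.35) 147 [-0.91 -0.28 -0.16  1.99 -0.04  1.43 -0.07] (0.253, [-0.03, -0.12, 0.71])
to20 (0.344, 0.432, 0.303) 147 [-0.89  0.18 -0.11  1.66  0.02  1.31 -0.  ] (0.193, [0.09, 0.03, 0.72])
to20 (0.344, 0.432, 0.303) 69.6 [-0.98  0.18 -0.    1.66  0.    1.31 -1.34] (0.195, [0.09, 0.04, 0.72])
to20 (0.48, 0.44, 0.3) 69.6 [-0.86  0.4   0.07  1.39 -0.03  1.36 -1.15] (0.122, [0.15, 0.1, 0.69])
to20 (0.51, 0.43, 0.2) 70 [-0.82  0.49  0.07  1.47 -0.03  1.18 -1.1 ] (0.103, [0.18, 0.12, 0.68])
to20 (0.51, 0.43, 0.08) 70 [-0.81  0.61  0.06  1.57 -0.04  0.96 -1.1 ] (0.103, [0.22, 0.15, 0.65])
to20 (0.57, 0.42, 0.08) 73 [-0.74  0.69  0.06  1.44 -0.04  1.01 -0.97] (0.07, [0.25, 0.15, 0.63])
```

One loop moved j3 from −1.23 to −0.66 as predicted. I'll repeat it for a safe forearm clearance.

```bash
python3 -m jog '[{"grip":-1,"slide":[0,0,0],"yaw":0.148},{"grip":-1,"slide":[0,0,0],"yaw":0.148},{"grip":-1,"slide":[0,0,0],"yaw":0.148},{"grip":-1,"slide":[0,0,0],"yaw":0.148},{"grip":-1,"slide":[0,0,0],"yaw":0.148},{"grip":-1,"slide":[0,0,0],"yaw":0.148},{"grip":-1,"slide":[0,0,0],"yaw":0.148}]' >/dev/null
python3 -m jog '[{"grip":-1,"slide":[0,0,0],"yaw":0.148},{"grip":-1,"slide":[0,0,0],"yaw":0.148},{"grip":-1,"slide":[0,0,0],"yaw":0.148},{"grip":-1,"slide":[0,0,0],"yaw":0.148},{"grip":-1,"slide":[0,0,0],"yaw":0.148},{"grip":-1,"slide":[0,0,0],"yaw":0.148},{"grip":-1,"slide":[0,0,0],"yaw":0.148},{"grip":-1,"slide":[0,0,0],"yaw":0.148}]' >/dev/null
python3 to.py 0.20 0.30 0.35
python3 -m jog '[{"grip":-1,"slide":[-3,1.25,-0.75],"yaw":0},{"grip":-1,"slide":[-3,1.25,-0.75],"yaw":0},{"grip":-1,"slide":[-3,1.25,-0.75],"yaw":0},{"grip":-1,"slide":[-3,1.25,-0.75],"yaw":0},{"grip":-1,"slide":[-3,1.25,-0.75],"yaw":0},{"grip":-1,"slide":[-3,1.25,-0.75],"yaw":0}]' >/dev/null
python3 to.py 0.20 0.30 0.35
python3 -m jog '[{"grip":-1,"slide":[0,0,0],"yaw":-0.148},{"grip":-1,"slide":[0,0,0],"yaw":-0.148},{"grip":-1,"slide":[0,0,0],"yaw":-0.148},{"grip":-1,"slide":[0,0,0],"yaw":-0.148},{"grip":-1,"slide":[0,0,0],"yaw":-0.148},{"grip":-1,"slide":[0,0,0],"yaw":-0.148},{"grip":-1,"slide":[0,0,0],"yaw":-0.148},{"grip":-1,"slide":[0,0,0],"yaw":-0.148}]'>/dev/null
python3 -m jog '[{"grip":-1,"slide":[0,0,0],"yaw":-0.148},{"grip":-1,"slide":[0,0,0],"yaw":-0.148},{"grip":-1,"slide":[0,0,0],"yaw":-0.148},{"grip":-1,"slide":[0,0,0],"yaw":-0.148},{"grip":-1,"slide":[0,0,0],"yaw":-0.148},{"grip":-1,"slide":[0,0,0],"yaw":-0.148},{"grip":-1,"slide":[0,0,0],"yaw":-0.148}]'>/dev/null
python3 to.py 0.344 0.432 0.303
```

```text
pos [0.3442 0.4293 0.3036] q [-0.6   0.2  -0.43  1.64  0.09  1.32 -2.28] xdir deg 19.18 t 9.15
tool cm [-17.89   7.49  -4.56]
pos [0.1987 0.2979 0.3493] q [-0.57 -0.29 -0.43  1.98 -0.12  1.43 -2.2 ] xdir deg 19.52 t 9.75
tool cm [ 0.19 -0.15 -0.08]
pos [0.1997 0.2987 0.3492] q [-0.9  -0.28 -0.17  1.99 -0.05  1.43 -0.06] xdir deg 147.08 t 11.25
tool cm [-4.86 19.05  4.54]
```

```bash
python3 -m jog '[{"grip":-1,"slide":[-0.8,3.15,0.75],"yaw":0},{"grip":-1,"slide":[-0.8,3.15,0.75],"yaw":0},{"grip":-1,"slide":[-0.8,3.15,0.75],"yaw":0},{"grip":-1,"slide":[-0.8,3.15,0.75],"yaw":0},{"grip":-1,"slide":[-0.8,3.15,0.75],"yaw":0},{"grip":-1,"slide":[-0.8,3.15,0.75],"yaw":0}]' >/dev/null
python3 -m jog '[{"grip":-1,"slide":[0,0,0],"yaw":0.148},{"grip":-1,"slide":[0,0,0],"yaw":0.148},{"grip":-1,"slide":[0,0,0],"yaw":0.148},{"grip":-1,"slide":[0,0,0],"yaw":0.148},{"grip":-1,"slide":[0,0,0],"yaw":0.148},{"grip":-1,"slide":[0,0,0],"yaw":0.148},{"grip":-1,"slide":[0,0,0],"yaw":0.148}]' >/dev/null
python3 -m jog '[{"grip":-1,"slide":[0,0,0],"yaw":0.148},{"grip":-1,"slide":[0,0,0],"yaw":0.148},{"grip":-1,"slide":[0,0,0],"yaw":0.148},{"grip":-1,"slide":[0,0,0],"yaw":0.148},{"grip":-1,"slide":[0,0,0],"yaw":0.148},{"grip":-1,"slide":[0,0,0],"yaw":0.148},{"grip":-1,"slide":[0,0,0],"yaw":0.148},{"grip":-1,"slide":[0,0,0],"yaw":0.148}]' >/dev/null
python3 to.py 0.20 0.30 0.35
python3 -m jog '[{"grip":-1,"slide":[-3,1.25,-0.75],"yaw":0},{"grip":-1,"slide":[-3,1.25,-0.75],"yaw":0},{"grip":-1,"slide":[-3,1.25,-0.75],"yaw":0},{"grip":-1,"slide":[-3,1.25,-0.75],"yaw":0},{"grip":-1,"slide":[-3,1.25,-0.75],"yaw":0},{"grip":-1,"slide":[-3,1.25,-0.75],"yaw":0}]' >/dev/null
python3 to.py 0.20 0.30 0.35
python3 -m jog '[{"grip":-1,"slide":[0,0,0],"yaw":-0.148},{"grip":-1,"slide":[0,0,0],"yaw":-0.148},{"grip":-1,"slide":[0,0,0],"yaw":-0.148},{"grip":-1,"slide":[0,0,0],"yaw":-0.148},{"grip":-1,"slide":[0,0,0],"yaw":-0.148},{"grip":-1,"slide":[0,0,0],"yaw":-0.148},{"grip":-1,"slide":[0,0,0],"yaw":-0.148},{"grip":-1,"slide":[0,0,0],"yaw":-0.148}]'>/dev/null
python3 -m jog '[{"grip":-1,"slide":[0,0,0],"yaw":-0.148},{"grip":-1,"slide":[0,0,0],"yaw":-0.148},{"grip":-1,"slide":[0,0,0],"yaw":-0.148},{"grip":-1,"slide":[0,0,0],"yaw":-0.148},{"grip":-1,"slide":[0,0,0],"yaw":-0.148},{"grip":-1,"slide":[0,0,0],"yaw":-0.148},{"grip":-1,"slide":[0,0,0],"yaw":-0.148}]'>/dev/null
python3 to.py 0.344 0.432 0.303
```

```text
pos [0.3435 0.4301 0.3036] q [-1.04  0.17  0.06  1.66 -0.01  1.31 -2.21] xdir deg 19.18 t 13.35
tool cm [-17.85   7.59  -4.56]
pos [0.1981 0.2985 0.3494] q [-1.08 -0.29 -0.02  2.   -0.01  1.43 -2.33] xdir deg 19.53 t 13.95
tool cm [ 0.23 -0.07 -0.06]
pos [0.1991 0.2994 0.3491] q [-1.42 -0.32  0.25  2.01  0.08  1.45 -0.2 ] xdir deg 147.08 t 15.45
tool cm [-4.96 19.02  4.53]
```

```bash
cat > pose.py <<'E'
from h import *
from scipy.optimize import least_squares
def rect(x0,x1,y0,y1): return np.array([[x0,y0],[x1,y0],[x1,y1],[x0,y1]],float)
SH={"closing_bar":[rect(-.01,.01,-.08,.08)],"setting_frame":[rect(0,.12,-.08,-.06),rect(0,.12,.06,.08),rect(.1,.12,-.08,.08)]}
def render(c,t,x,sub=4):
    m=np.zeros((384*sub,512*sub),np.uint8); ca,sa=np.cos(x[2]),np.sin(x[2])
    for r in SH[t]:
        w=r@np.array([[ca,sa],[-sa,ca]])+x[:2]
        for z0 in (0,):
            P=np.vstack([np.c_[w,np.full(4,z)] for z in (0.,.03)])
            h=cv2.convexHull(world2pix(c,P).astype(np.float32))
            cv2.fillConvexPoly(m,np.round((h+.5)*sub).astype(np.int32),255)
    return cv2.GaussianBlur(cv2.resize(m,(512,384),interpolation=cv2.INTER_AREA),(0,0),1.5)/255.
def fit(t,cam,x0,c,region):
    y=cv2.GaussianBlur(region.astype(np.float32),(0,0),1.5)
    f=lambda x:(render(c,t,x)-y).ravel()
    r=least_squares(f,x0,diff_step=None,x_scale=[.002,.002,.02],method="trf",jac=lambda x:np.array([(f(x+d)-f(x-d))/2/np.abs(d).max() for d in np.diag([.001,.001,.01])]).T)
    return r.x,r.cost
def measure(cam,gb=(.499,.394,-.345),gf=(.568,.382,-.292)):
    im=manip.camera(cam); c=manip.calibration(cam); out={}
    for t,g in (("closing_bar",gb),("setting_frame",gf)):
        for m in manip.masks_of(t,cam)[:1]:
            x,k=fit(t,cam,np.array(g),c,m["region"]); out[t]=x; print(cam,t,round(m["conf"],2),"px",int(m["region"].sum()),"x y deg",x[:2].round(4),np.degrees(x[2]).round(2),"cost",round(k,1))
    if len(out)==2:
        b,f=out["closing_bar"],out["setting_frame"]; ca,sa=np.cos(f[2]),np.sin(f[2]); d=b[:2]-f[:2]
        print("bar in frame mm",(1000*np.array([ca*d[0]+sa*d[1],-sa*d[0]+ca*d[1]])).round(1),"deg",np.degrees(b[2]-f[2]).round(2))
    return im,out
if __name__=="__main__":
    import sys
    for cam in sys.argv[1:]: measure(cam)
E
python3 pose.py top scene
```

```text
top closing_bar 0.58 px 985 x y deg [0.4987 0.3949] -20.62 cost 3.0
top setting_frame 0.7 px 2063 x y deg [0.5686 0.3817] -16.96 cost 3.0
bar in frame mm [-70.7  -7.7] deg -3.66
scene closing_bar 0.8 px 1657 x y deg [0.501  0.3921] -20.68 cost 14.4
scene setting_frame 0.69 px 2177 x y deg [0.5706 0.3782] -15.29 cost 89.4
bar in frame mm [-70.7  -5. ] deg -5.39
```

```bash
python3 -m jog '[{"grip":-1,"slide":[-0.8,3.15,0.75],"yaw":0},{"grip":-1,"slide":[-0.8,3.15,0.75],"yaw":0},{"grip":-1,"slide":[-0.8,3.15,0.75],"yaw":0},{"grip":-1,"slide":[-0.8,3.15,0.75],"yaw":0},{"grip":-1,"slide":[-0.8,3.15,0.75],"yaw":0},{"grip":-1,"slide":[-0.8,3.15,0.75],"yaw":0}]' >/dev/null
python3 -m jog '[{"grip":-1,"slide":[0,0,0],"yaw":0.148},{"grip":-1,"slide":[0,0,0],"yaw":0.148},{"grip":-1,"slide":[0,0,0],"yaw":0.148},{"grip":-1,"slide":[0,0,0],"yaw":0.148},{"grip":-1,"slide":[0,0,0],"yaw":0.148}]' >/dev/null
python3 -m jog '[{"grip":-1,"slide":[0,0,0],"yaw":0.148},{"grip":-1,"slide":[0,0,0],"yaw":0.148},{"grip":-1,"slide":[0,0,0],"yaw":0.148},{"grip":-1,"slide":[0,0,0],"yaw":0.148},{"grip":-1,"slide":[0,0,0],"yaw":0.01}]' >/dev/null
python3 to.py 0.5075 0.418 0.20
python3 - <<'E' 2>/dev/null
from sim import *
q=np.array(manip.get_obs()["joint_pos"]); print(clear(q))
for t,w in [((.45,.43,.28),69.4),((.507,.418,.2),69.4),((.507,.418,.077),69.4),((.565,.408,.077),73)]:
    q=go(q,t,w,8); print(t,w,q.round(2),clear(q))
E
```

```text
pos [0.3423 0.4322 0.3026] q [-1.47  0.18  0.55  1.68 -0.1   1.31 -1.25] xdir deg 69.67 t 17.35
tool cm [ 4.46 16.   10.22]
(0.204, [0.06, 0.06, 0.72])
(0.45, 0.43, 0.28) 69.4 [-1.3   0.38  0.59  1.53 -0.22  1.29 -1.04] (0.155, [0.09, 0.13, 0.7])
(0.507, 0.418, 0.2) 69.4 [-1.18  0.52  0.57  1.53 -0.3   1.18 -0.92] (0.13, [0.13, 0.18, 0.68])
(0.507, 0.418, 0.077) 69.4 [-1.14  0.65  0.51  1.62 -0.37  0.96 -0.87] (0.138, [0.16, 0.22, 0.65])
(0.565, 0.408, 0.077) 73 [-1.03  0.73  0.49  1.5  -0.38  1.01 -0.75] (0.112, [0.19, 0.22, 0.63])
```

Forearm clearance is now at least 0.11 m throughout. Moving above the grasp point.

```bash
python3 -m jog '[{"grip":-1,"slide":[0.75,2.7,0.5],"yaw":0},{"grip":-1,"slide":[0.75,2.7,1.5],"yaw":0},{"grip":-1,"slide":[0.75,2.7,2],"yaw":0},{"grip":-1,"slide":[0.75,2.7,2],"yaw":0},{"grip":-1,"slide":[0.75,2.7,2],"yaw":0},{"grip":-1,"slide":[0.75,2.5,2.2],"yaw":0},{"grip":-1,"slide":[0,0,0],"yaw":0},{"grip":-1,"slide":[0,0,0],"yaw":0}]'
python3 to.py 0.5075 0.418 0.077
python3 - <<'E'
from pose import *
im,out=measure("wrist"); 
cv2.imwrite("pics/w1.png",im)
E
```

```text
clock: 18.15
position: [0.5078, 0.4189, 0.1998]
ee_rot: [0.819, 0.574, -0.003, 0.001]
ft_force: [0.5, 0.6, 0.1]
grip_width: 0.997
grasp_force: 0.0
pos [0.5078 0.4189 0.1998] q [-1.18  0.53  0.58  1.51 -0.3   1.2  -0.9 ] xdir deg 70.01 t 18.15
tool cm [-1.000e-02  1.000e-02  1.228e+01]
wrist closing_bar 0.95 px 3551 x y deg [0.4991 0.3934] -20.55 cost 7.4
wrist setting_frame 0.59 px 11030 x y deg [0.5696 0.3809] -16.81 cost 787.1
bar in frame mm [-71.   -8.4] deg -3.73
```

View pics/w1.png

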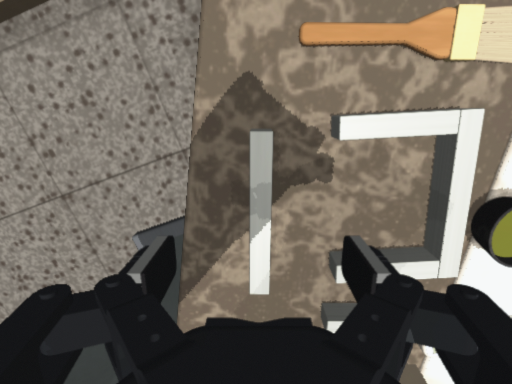

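The wrist view shows the bar upright at columns 250–272, rows 130–294, with the open frame to its right. The jaws straddle the bar, and all fits agree within about 2 mm. Descending and gripping.

```bash
python3 -m jog '[{"grip":-1,"slide":[0,0,3],"yaw":0.01},{"grip":-1,"slide":[0,0,3],"yaw":0},{"grip":-1,"slide":[0,0,3],"yaw":0},{"grip":-1,"slide":[0,0,2],"yaw":0},{"grip":-1,"slide":[0,0,1.2],"yaw":0},{"grip":-1,"slide":[0,0,0],"yaw":0},{"grip":0,"slide":[0,0,0],"yaw":0},{"grip":1,"slide":[0,0,0],"yaw":0}]' 60
python3 -m jog '[{"grip":1,"slide":[0,0,0],"yaw":0},{"grip":1,"slide":[0,0,0],"yaw":0},{"grip":1,"slide":[0,0,0],"yaw":0},{"grip":1,"slide":[0,0,0],"yaw":0},{"grip":1,"slide":[0,0,0],"yaw":0}]'
python3 - <<'E'
from pose import *
o=manip.get_obs(); M=R.from_quat(o["ee_rot"]).as_matrix(); print(np.degrees(np.arctan2(M[1,0],M[0,0])))
im,out=measure("wrist"); im,out=measure("top")
E
```

```text
clock: 19.1
position: [0.5079, 0.4194, 0.0801]
ee_rot: [0.822, 0.569, -0.001, 0.001]
ft_force: [0.5, 0.4, -0.1]
grip_width: 0.694
grasp_force: 0.0
clock: 19.6
position: [0.508, 0.4188, 0.0794]
ee_rot: [0.822, 0.569, -0.002, 0.001]
ft_force: [0.3, -1.0, 5.9]
grip_width: 0.224
grasp_force: 60.2
69.3796847921057
wrist setting_frame 0.76 px 6429 x y deg [0.5746 0.3771] -14.41 cost 2968.4
top closing_bar 0.89 px 379 x y deg [0.4962 0.388 ] -20.64 cost 227.0
top setting_frame 0.96 px 2124 x y deg [0.5691 0.3815] -17.31 cost 26.2
bar in frame mm [-71.5 -15.4] deg -3.33
```

Gripped at 60 N with a 19 mm opening. Next I'll turn it parallel and slide to about 8 mm short of contact, then look again.

```bash
python3 -m jog '[{"grip":1,"slide":[0,0.3,0],"yaw":-0.021},{"grip":1,"slide":[0,0.8,0],"yaw":-0.021},{"grip":1,"slide":[0.2,1,0],"yaw":-0.021},{"grip":1,"slide":[0.2,1,0],"yaw":0},{"grip":1,"slide":[0.2,1,0],"yaw":0},{"grip":1,"slide":[0.2,1,0],"yaw":0},{"grip":1,"slide":[0,0,0],"yaw":0},{"grip":1,"slide":[0,0,0],"yaw":0}]'
python3 to.py .5669 .4095 .078
python3 - <<'E'
from pose import *
for n in ("top","wrist"):
    im=manip.camera(n); 
    cv2.imwrite(f"pics/{n}2.png",im)
a=cv2.resize(cv2.imread("pics/top2.png")[110:270,150:330],(400,356),interpolation=cv2.INTER_CUBIC); b=cv2.resize(cv2.imread("pics/wrist2.png"),(400,300))
cv2.imwrite("pics/c2.png",np.hstack([a,cv2.copyMakeBorder(b,0,56,0,0,0)]))
E
```

```text
clock: 20.7
position: [0.5585, 0.4117, 0.0794]
ee_rot: [0.804, 0.595, -0.002, 0.001]
ft_force: [-1.0, 1.4, 6.2]
grip_width: 0.225
grasp_force: 60.4
pos [0.5585 0.4117 0.0794] q [-1.05  0.72  0.5   1.48 -0.38  1.03 -0.75] xdir deg 73.02 t 20.7
tool cm [0.03 0.87 0.14]
```

View pics/c2.png

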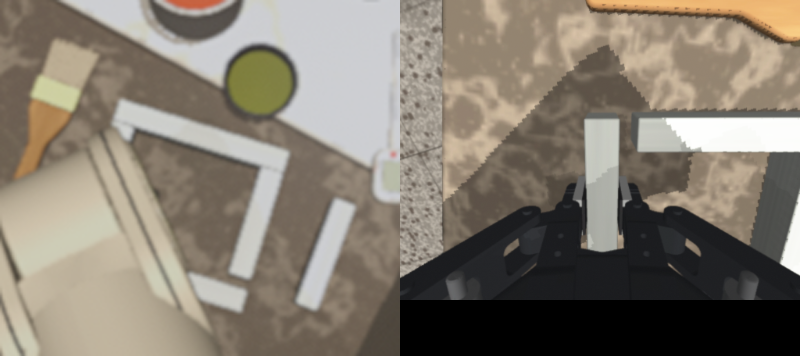

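The wrist view shows the bar's far end at (586–618, 119), almost level with the frame's outer side at row 117. The gap to the side bar's end face (column 638) is about 11 mm. I'll measure the edges at full resolution.

```bash
cat > edge.py <<'E'
from h import *
import sys
def edges(fn,c,o):
    g=cv2.cvtColor(cv2.imread(fn),cv2.COLOR_BGR2GRAY).astype(float); M=R.from_quat(o["ee_rot"]).as_matrix(); P=np.array(o["position"])
    def tool(uv): w=pix2world(c,uv,.03); return 1000*((np.c_[w,np.full(len(w),.03)]-P)@M)[:,:2]
    return g,tool
E
python3 - <<'E'
from edge import *
o=manip.get_obs(); c=manip.calibration("wrist"); g,tool=edges("pics/wrist2.png",c,o)
g=g.astype(int)
for r in (165,172,180,186): print(r,"cols 232:312",g[r,232:312:2].tolist())
for cc in (245,255,265): print(cc,"rows 138:164",g[138:164,cc].tolist())
for cc in (320,345,370,430,480): print(cc,"rows 132:164",g[132:164,cc].tolist())
print("scale",tool([[250,180],[260,180],[250,170]]).round(1).tolist())
E
```

```text
165 cols 232:312 [100, 96, 161, 198, 201, 202, 200, 199, 198, 197, 196, 197, 198, 199, 200, 202, 201, 202, 203, 203, 202, 202, 203, 201, 155, 84, 83, 81, 89, 90, 91, 91, 83, 82, 82, 84, 110, 184, 199, 199]
172 cols 232:312 [99, 104, 155, 202, 201, 201, 201, 200, 199, 197, 197, 197, 198, 199, 200, 201, 201, 202, 202, 202, 202, 203, 203, 201, 154, 84, 85, 85, 83, 91, 90, 88, 84, 81, 82, 83, 125, 191, 200, 200]
180 cols 232:312 [106, 106, 145, 200, 202, 200, 199, 199, 199, 197, 197, 197, 198, 200, 201, 201, 200, 200, 201, 202, 202, 202, 202, 200, 142, 84, 85, 87, 91, 104, 107, 109, 93, 82, 82, 83, 146, 195, 198, 198]
186 cols 232:312 [107, 110, 135, 198, 201, 200, 199, 199, 198, 197, 197, 197, 198, 200, 201, 202, 200, 200, 202, 202, 202, 203, 202, 198, 139, 85, 88, 87, 87, 93, 103, 100, 97, 95, 84, 85, 162, 199, 199, 199]
245 rows 138:164 [99, 104, 106, 107, 109, 109, 103, 98, 98, 98, 98, 97, 100, 121, 160, 185, 195, 200, 200, 200, 200, 200, 200, 200, 200, 200]
255 rows 138:164 [97, 102, 107, 109, 111, 110, 103, 99, 99, 98, 98, 98, 100, 120, 157, 182, 193, 197, 197, 197, 197, 197, 197, 
[... 357 characters left out ...]
, 177, 173, 168, 164, 160, 154, 132, 103, 96, 96, 95, 96, 97, 98, 98, 103, 153, 224, 250, 254, 255, 255, 255, 254, 253, 238, 205, 197, 195, 195]
370 rows 132:164 [177, 179, 181, 183, 183, 183, 181, 176, 149, 115, 103, 97, 95, 95, 96, 98, 97, 103, 158, 226, 250, 254, 255, 254, 254, 254, 254, 254, 254, 254, 254, 254]
430 rows 132:164 [153, 147, 144, 140, 138, 125, 100, 87, 86, 85, 86, 91, 95, 97, 97, 98, 97, 106, 170, 232, 250, 254, 254, 254, 254, 254, 253, 253, 253, 253, 253, 253]
480 rows 132:164 [135, 135, 135, 135, 134, 129, 108, 90, 88, 88, 89, 93, 95, 97, 97, 98, 98, 110, 175, 236, 250, 253, 254, 253, 253, 253, 253, 253, 253, 253, 253, 253]
scale [[40.1, -3.9], [40.1, 0.5], [44.6, -3.9]]
```

Run:
```python
from edge import *
o=manip.get_obs(); c=manip.calibration("wrist"); g,tool=edges("pics/wrist2.png",c,o)
for n,uv in {"barR":[(280.2,165),(280.1,172),(279.9,180),(279.8,186)],"barL":[(235.6,165),(235.8,172),(236,180),(236.3,186)],"frameEnd":[(304.8,165),(304.5,172),(303.9,180),(303.45,186)],
 "barEnd":[(245,151.8),(255,151.8),(265,151.7)],"frameOut":[(320,150.7),(345,150.3),(370,150.2),(430,150),(480,149.9)]}.items():
    t=tool(np.array(uv,float)); k=0 if "End" not in n[3:] and "Out" not in n else 1
    L=np.polyfit(t[:,0],t[:,1],1) if n in("barR","barL","frameEnd") else np.polyfit(t[:,1],t[:,0],1)
    print(n,t.round(1).tolist(),"slope deg",np.degrees(np.arctan(L[0])).round(2))
```

```text
barR [[46.8, 9.1], [43.7, 9.2], [40.1, 9.1], [37.4, 9.2]] slope deg -0.12
barL [[46.8, -10.0], [43.7, -10.0], [40.1, -10.0], [37.4, -9.9]] slope deg -0.53
frameEnd [[46.8, 19.7], [43.7, 19.7], [40.1, 19.6], [37.4, 19.5]] slope deg 1.08
barEnd [[52.4, -5.9], [52.4, -1.7], [52.5, 2.6]] slope deg 0.28
frameOut [[52.9, 25.9], [53.1, 36.5], [53.1, 47.1], [53.3, 72.7], [53.3, 94.2]] slope deg 0.33
```

Parallel within measurement, ends level within about 1 mm, and the gap is about 10.5 mm. I'll slide it home with a small overpush to seat the frame on the bar.

```bash
python3 -m jog '[{"grip":1,"slide":[0.05,0.4,0],"yaw":0},{"grip":1,"slide":[0,0.3,0],"yaw":0},{"grip":1,"slide":[0,0.2,0],"yaw":0},{"grip":1,"slide":[0,0.1,0],"yaw":0},{"grip":1,"slide":[0,0,0],"yaw":0}]'
python3 -m jog '[{"grip":1,"slide":[0,0.1,0],"yaw":0},{"grip":1,"slide":[0,0.1,0],"yaw":0},{"grip":1,"slide":[0,0,0],"yaw":0}]'
python3 -m jog '[{"grip":1,"slide":[0,0.1,0],"yaw":0},{"grip":1,"slide":[0,0.1,0],"yaw":0},{"grip":1,"slide":[0,0,0],"yaw":0}]'
python3 - <<'E'
from h import *
im=manip.camera("wrist"); cv2.imwrite("pics/w3.png",im); g=cv2.cvtColor(im,cv2.COLOR_BGR2GRAY).astype(int)
for r in (165,175,186): print(r,"266:316",g[r,266:316].tolist())
for cc in (245,265,310,345,370): print(cc,"142:162",g[142:162,cc].tolist())
s=manip.camera("scene"); cv2.imwrite("pics/s3.png",np.hstack([cv2.resize(s[150:300,170:370],(400,300),interpolation=cv2.INTER_CUBIC),cv2.resize(im,(400,300))]))
E
```

```text
clock: 21.3
position: [0.5663, 0.4104, 0.0794]
ee_rot: [0.803, 0.595, -0.003, -0.001]
ft_force: [-9.3, 1.5, 12.3]
grip_width: 0.216
grasp_force: 61.1
clock: 21.6
position: [0.5681, 0.41, 0.0794]
ee_rot: [0.803, 0.595, -0.003, -0.001]
ft_force: [-9.0, 2.1, 11.8]
grip_width: 0.216
grasp_force: 61.1
clock: 21.9
position: [0.5688, 0.4099, 0.0794]
ee_rot: [0.803, 0.596, -0.004, -0.002]
ft_force: [-15.2, 2.0, 15.7]
grip_width: 0.226
grasp_force: 61.7
165 266:316 [181, 182, 183, 183, 183, 182, 182, 183, 183, 182, 183, 183, 181, 166, 142, 103, 139, 164, 177, 177, 176, 176, 176, 176, 176, 176, 176, 176, 176, 176, 177, 176, 176, 176, 176, 176, 176, 175, 175, 175, 175, 175, 175, 175, 175, 175, 175, 175, 175, 175]
175 266:316 [182, 181, 182, 183, 182, 182, 183, 183, 182, 183, 183, 183, 180, 161, 133, 114, 150, 170, 178, 179, 179, 179, 179, 179, 178, 178, 178, 178, 178, 178, 179, 178, 178, 178, 177, 178, 178, 178, 178, 178, 177, 178, 178, 177, 178, 178, 178, 177, 177, 177]
186 266:316 [181, 181, 182, 183, 182, 182, 182, 183, 183, 183, 182, 182, 178, 154, 116, 130, 161, 174, 178, 179, 179, 178, 179, 178, 178, 178, 179, 178, 178, 178, 177, 178, 177, 177, 177, 177, 176, 177, 177, 177, 177, 177, 177, 177, 177, 177, 177, 177, 177, 177]
245 142:162 [102, 99, 92, 88, 88, 88, 87, 87, 89, 109, 145, 167, 177, 181, 180, 180, 180, 180, 180, 181]
265 142:162 [101, 99, 93, 89, 88, 87, 88, 88, 90, 111, 145, 167, 178, 182, 182, 182, 182, 182, 182, 182]
310 142:162 [82, 84, 87, 88, 86, 86, 87, 87, 87, 88, 90, 112, 145, 168, 179, 183, 181, 179, 177, 175]
345 142:162 [95, 90, 87, 85, 85, 86, 86, 87, 87, 88, 93, 131, 156, 168, 177, 180, 179, 177, 175, 174]
370 142:162 [87, 82, 78, 81, 83, 86, 86, 87, 87, 87, 92, 140, 206, 240, 250, 252, 252, 251, 251, 250]
```

View pics/s3.png

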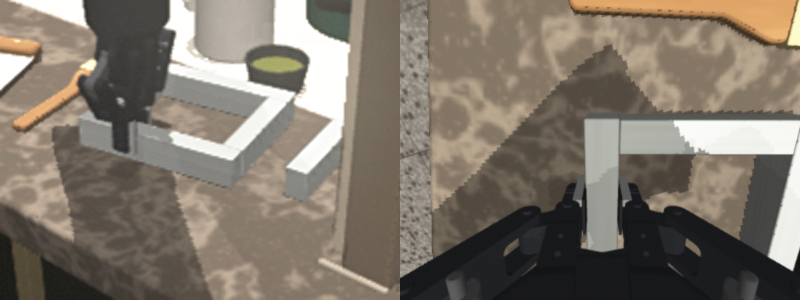

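The bar sits flush at the left side bar with its end within about 1 mm. In the scene view the right corner at (237,165) also looks closed. Releasing and lifting straight up.

```bash
python3 -m jog '[{"grip":0.4,"slide":[0,0,0],"yaw":0},{"grip":0.2,"slide":[0,0,0],"yaw":0},{"grip":0,"slide":[0,0,0],"yaw":0},{"grip":0,"slide":[0,0,0],"yaw":0},{"grip":0,"slide":[0,0,0],"yaw":0},{"grip":0,"slide":[0,0,0],"yaw":0}]'
python3 -m jog '[{"grip":0,"slide":[0,0,-1],"yaw":0},{"grip":0,"slide":[0,0,-2],"yaw":0},{"grip":0,"slide":[0,0,-3],"yaw":0},{"grip":0,"slide":[0,0,-3],"yaw":0},{"grip":0,"slide":[0,-1,-3],"yaw":0},{"grip":0,"slide":[0,-4,-2],"yaw":0},{"grip":0,"slide":[0,-4,-1],"yaw":0},{"grip":0,"slide":[0,-4,0],"yaw":0}]'
python3 -m jog '[{"grip":0,"slide":[0,-4,0],"yaw":0},{"grip":0,"slide":[0,-4,0],"yaw":0},{"grip":0,"slide":[0,-4,0],"yaw":0},{"grip":0,"slide":[0,0,0],"yaw":0}]'
python3 - <<'E'
from pose import *
im,o=measure("top",(.5595,.384,-.297),(.571,.381,-.297)); w=manip.camera("wrist")
cv2.imwrite("pics/f.png",np.hstack([cv2.resize(im[110:230,170:330],(400,300),interpolation=cv2.INTER_CUBIC),cv2.resize(w,(400,300))])); cv2.imwrite("pics/w4.png",w)
E
```

```text
clock: 22.6
position: [0.5719, 0.407, 0.0783]
ee_rot: [0.804, 0.595, -0.003, 0.001]
ft_force: [0.1, -0.5, 0.5]
grip_width: 0.499
grasp_force: 0.0
clock: 23.4
position: [0.4473, 0.4465, 0.2312]
ee_rot: [0.804, 0.595, -0.001, 0.001]
ft_force: [0.7, 0.7, 0.0]
grip_width: 0.498
grasp_force: 0.0
clock: 23.8
position: [0.3273, 0.4839, 0.2292]
ee_rot: [0.802, 0.598, -0.003, -0.0]
ft_force: [0.4, 0.5, -0.6]
grip_width: 0.501
grasp_force: 0.0
top closing_bar 0.83 px 837 x y deg [0.5594 0.385 ] -17.2 cost 1.3
top setting_frame 0.59 px 1952 x y deg [0.5689 0.3814] -16.84 cost 6.8
bar in frame mm [-10.1   0.6] deg -0.37
```

View pics/f.png

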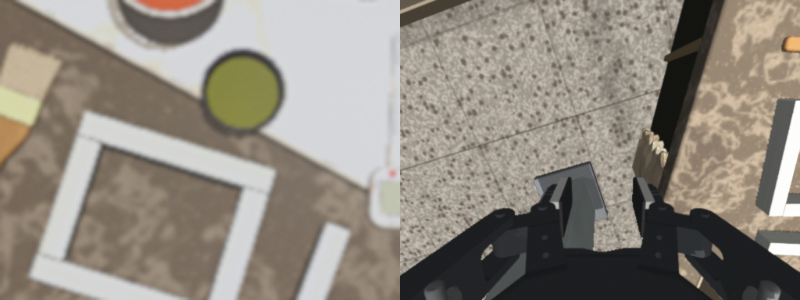

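The top fit gives the bar at x = −10.1 mm, y = 0.6 mm, −0.37° in the frame's axes. My last picture goes to both joints.

Run:
```python
from pose import *
im,_=measure("scene",(.5595,.384,-.297),(.569,.381,-.295)); t=manip.camera("top")
a=cv2.resize(t[190:250,180:260],(400,300),interpolation=cv2.INTER_CUBIC); b=cv2.resize(im[195:255,205:285],(400,300),interpolation=cv2.INTER_CUBIC)
cv2.imwrite("pics/g.png",np.hstack([a,b]))
```

```text
scene closing_bar 0.9 px 1613 x y deg [0.562  0.3827] -16.72 cost 2.2
scene setting_frame 0.7 px 2053 x y deg [0.5739 0.378 ] -15.94 cost 133.3
bar in frame mm [-12.8   1.3] deg -0.78
```

View pics/g.png

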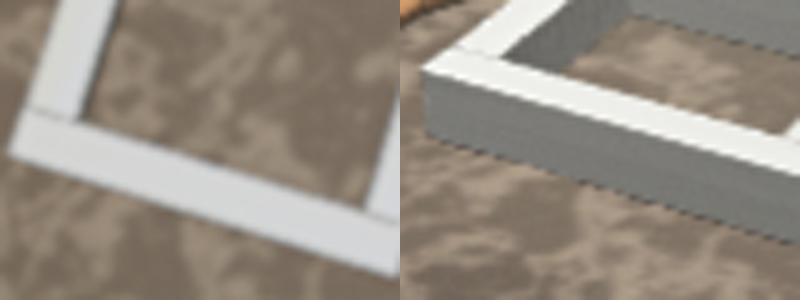

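The top crop shows both joints closed, at (50,110) and (385,212), with only a hairline seam and the ends level. Handing in.

```bash
python3 -c "
from workcell import manip; print(manip.hand_in())"
```

```text
the job is handed in; nothing more can be done
None
```

The job is handed in but returned no verdict. I slid the long bar flush against both side bars without lifting it; the last top view put it 10.1 mm in front of the frame origin (target 10 mm), 0.6 mm off centre and 0.4° from parallel, with the frame within about 1 mm of its start by the same camera; the spare bar and ramekin were not touched.

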